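Find the stiff bearing by feel and move it to the reject block

TASK

One of the three test bearings in the long rack is stiff. Find it by hand: turn the outer rings, by pin or rim, about a quarter turn and feel the drag; a good ring turns easily and its light spring eases it back when you let go, the stiff one drags and stays turned. Let go of the stiff one and see it stay turned for a couple of seconds, then draw it out and seat it, still turned, gently and fully home in the single reject block; leave the other two seated in the rack and disturb nothing else.

Things in the scene. Friction and masses are not known exactly. Their poses are not given: they have to be found in the camera images.
- bearing_p: Ball bearing mounted on an arbor; p, q, r look alike, any can stand in any rack socket, one of them is stiff. Origin on its axis under the arbor's 34 mm round flange, which rests on the block's top (42 mm above the bench) when fully home; z up, x and y square to the shank. Above the origin: bearing, the part to grip and turn, 52 mm dia. from 24 to 39 mm; hex cap 21 mm across to 46 mm. About 0.3 kg.
- bearing_q: Mounted bearing, same shape, size and origin as bearing_p. Above the origin: flange 0 to 4 mm, then neck 17 mm dia., bearing 52 mm dia. from 24 to 39 mm. On each ring stands an upright round steel crank pin, 8 mm dia., its axis 21.5 mm off the bearing's axis, its top 62 mm above the origin: push it to turn the ring, or grip the rim.
- bearing_r: Mounted bearing, same shape, size and origin as bearing_p. Each of the three has below its origin a square shank 20x20 mm, 24 mm long, and under that a square foot 6 mm long that tapers from 20 to 17 mm.
- ring_p (a joint): Turn of bearing p's ring on its arbor, rad, counter-clockwise from above positive, no stops. 0: the ring's pin lies along the arbor's -x, to the rack's front; starts within 0.12 of 0. A light spring (0.06 N m/rad) pulls it to 0. Drag: 0.01 N m if good (let go, it eases back to 0 within 1.5 s), 0.22 N m if stiff (it stays where it is left, up to 2 rad).
- ring_q (a joint): Turn of bearing q's ring on its arbor, rad, counter-clockwise from above positive, no stops. 0: the ring's pin lies along the arbor's -x, to the rack's front; starts within 0.12 of 0. A light spring (0.06 N m/rad) pulls it to 0. Drag: 0.01 N m if good (let go, it eases back to 0 within 1.5 s), 0.22 N m if stiff (it stays where it is left, up to 2 rad).
- ring_r (a joint): Turn of bearing r's ring on its arbor, rad, counter-clockwise from above positive, no stops. 0: the ring's pin lies along the arbor's -x, to the rack's front; starts within 0.12 of 0. A light spring (0.06 N m/rad) pulls it to 0. Drag: 0.01 N m if good (let go, it eases back to 0 within 1.5 s), 0.22 N m if stiff (it stays where it is left, up to 2 rad).
- rack: Fixed dark steel block 64x300 mm, 42 mm high, with three square sockets in a row 110 mm apart along its long side (its y axis). Origin: centre of its underside; z up; -x is its long front side. A mounted bearing stands in each socket at the start, its shank square to the rack with about 0.6 mm play all round.
- reject_block: Fixed dark steel block 76x76 mm, 42 mm high, with one square socket in its middle, sides along its x and y axes. Origin: centre of its underside; z up.
- reject_socket (a point): Centre of the mouth of the reject block's socket, in the top face, axes as the block. The socket is 21.2x21.2 mm, 34 mm deep, its mouth slightly broken; a shank fits any of four ways round. A bearing that is fully home has its origin at this point.
- loose_marker: Bystander, loose on the bench: a white marker pen with red cap, 17x127 mm. Leave alone.
- loose_tin: Bystander, loose on the bench: a small round tin, 61 mm across, 37 mm high. Leave alone.
- loose_bolt: Bystander, loose on the bench: a bolt, 16x52 mm. Leave alone.
- loose_spring: Bystander, loose on the bench: a coil spring, 22x42 mm. Leave alone.
- loose_vblock: Bystander, loose on the bench: a steel V block, 60x50x34 mm. Leave alone.
- loose_chisel: Bystander, loose on the bench: a cold chisel, 17x170 mm. Leave alone.
Mind the look-alikes: they are no part of the job. Leave any orange look-alike of the bearing_q alone.

How it is judged:
By the outcome, as a careful person would: the job done as asked, in the order asked, and still so for the second after the job is handed in, with the robot touching nothing.
It also fails if it takes over 69 s, if anything falls off the work surface, if the arm or the gripper's body presses on something with over 40 N, if the wrist force passes 120 N, or if a joint passes its speed limit or range.

ROBOT

A 6-joint arm with a two-finger parallel gripper is mounted at the origin on a cart in front of the work surface, level with it; the furniture and walls round the work are solid. World frame = base frame: x ahead of the robot, y to its left, z up, the work surface at z = 0. Lengths are in m, angles in rad, forces in N, time in s.
With the tool pointing down it reaches from about 0.35 to 0.775 m from the base axis. Payload 5.5 kg.
Tool frame: the origin (TCP) lies at the very end of the fingers, on their centre line; the grasp point (between the pads) lies 19 mm behind it (env.grasp_offset is the distance from the TCP to the grasp point, in m); z points along the fingers, x is the direction in which the jaws open and shut, and the axes are right-handed (so a half turn about z gives the same grasp; the last joint's range is limited). The gripper opens to 85 mm and grips with 20 to 120 N. Pads are 22 mm wide; open, the fingers measure 114 mm over their backs; the gripper's body (76 mm by 85 mm) begins 54 mm behind the grasp point. The pads swing forward as they close: fully open they stand 13 mm farther back than shut.
Start: joints at [-1.479, 0.313, 0.046, 1.304, 0, 1.431], TCP at [0.132, -0.56, 0.231] pointing down, gripper open.
Joint ranges: [-2.76, 2.76], [-0.86, 1.69], [-1.03, 1.26], [-2.2, 2.34], [-1.47, 1.5], [-3.14, 3.14]. Speed limits (rad/s): [2.57, 2.57, 3.14, 3.14, 3.14, 3.14].

INTERFACE

Orientations are given as a unit quaternion [w, x, y, z].
In Python, from workcell import status, viewer, env gives the robot as it stands.
- The arm moves only by the tool carry_out, never from a script. Its argument "plan" is a list of rows, each an object of numbers: "x", "y", "z": the shift along the tool's x, y, z in m; "ax", "ay", "az": the turn, a rotation vector about the tool's x, y, z in rad; "hand": the opening, from 0 (shut) to 1 (fully open). In form: [{"x": .., "y": .., "z": .., "ax": .., "ay": .., "az": .., "hand": ..}, ...]. A call has 1 to 12 rows; each row is the pose to reach, as a shift and turn from the pose measured when the call began, along the tool's axes at that moment; what a row does not reach only later rows make up. A row lasts 1/12 s, in which the tool goes at most 41.7 mm and 7.16 degrees, less where a joint would pass 70% of its speed; a pose out of reach is approached as far as the arm can. A call with a gripper value outside its range is refused whole. The fingers move at their own pace and stop on an object; "squeeze" is the grip in N (left out, the last holds). Time passes only in rows, so rows that repeat a pose let the fingers close. It gives the time, the measured TCP pose, the force and the opening at its end, in the units of the state.
- status.get_state(): the state, without advancing time (a new reading comes with each control period).
- viewer.read_camera(name): name is "scene" or "top" or "wrist"; returns the picture (480x640x3 uint8, red, green, blue); there is no depth.
- viewer.camera_model(name): a dict with "vfov" (degrees; the focal length in pixels is half the picture's height over the tangent of half this angle, whatever the lens; pixels are square), "cx", "cy" (the principal point, pixels), "T" (4x4, takes a point from camera to world coordinates). Camera axes: x right, y down, z forward; pixel columns grow to the right and rows downward; lengths in m; the calibration is good to about 2 mm. A picture is of the moment at which its call begins: read the wrist's pose just before it. camera_model takes no time and is no camera call; for the wrist camera it gives the pose at the moment of the call.
- env.hand_in(): hands the job in, once; it reports no verdict.
The state is a dict: "clock": time; "joint_pos": joint angles; "qvel": joint speeds; "tau": joint torques, N m; "tcp_pos": TCP position; "orientation": TCP orientation; "wrist_force": force on the tool from outside, world axes, zero at the start; "ft_torque": the same for the moment, N m; "finger_gap": finger opening in m.
Only numpy, scipy, OpenCV 4.12 (cv2) and the standard library are available. Lean on these libraries where they do the work, as an engineer would, in place of code of your own. Each camera call takes 0.05 s, during which the arm holds its last target.

## Working session

There is one attempt and no reset: what is moved stays moved. The work goes in short steps, Python scripts to look and compute and a tool call to move; the robot and the scene stay as the last step left them, time stands still between calls to the robot, and variables do not carry over. Pictures are saved under pics/ and viewed, and the job is handed in when it is done.

Besides the shell and the picture viewer there is one more tool, called after "Emit:" by a JSON object that holds its "method" and its "body", one argument or row to a line. carry_out: Moves the arm, as the interface text tells. Its arguments: {"type":"object","properties":{"plan":{"type":"array"},"squeeze":{"type":"number"}},"required":["plan"]}

```bash
ls; mkdir -p pics; python3 - <<'E'
from workcell import status, viewer, env
import cv2
s=status.get_state(); print(s)
for n in ["scene","top"]:
    im=viewer.read_camera(n); cv2.imwrite(f"pics/{n}0.png",im[:,:,::-1]); m=viewer.camera_model(n); print(n,m)
print(env.grasp_offset)
E
```

```text
pics
{'clock': 0.0, 'joint_pos': array([-1.47860270e+00,  3.14019960e-01,  4.49744127e-02,  1.30361722e+00,
       -1.20701148e-05,  1.43118314e+00]), 'qvel': array([0.00037409, 0.00088076, 0.00067101, 0.00119592, 0.00137982,
       0.00148338]), 'tau': array([-1.05632858e-03, -4.80627823e+01,  2.98532599e+01,  1.93080615e-02,
       -5.19060677e-05, -2.32548530e-06]), 'tcp_pos': array([ 0.13202964, -0.55910098,  0.23039589]), 'orientation': array([-6.71180918e-04,  7.84134975e-01, -6.20589615e-01, -6.48424749e-04]), 'wrist_force': array([ 0.39647043, -0.39747882,  0.79215911]), 'ft_torque': array([-0.06226794,  0.02198359, -0.03220175]), 'finger_gap': 0.08542204537426897}
scene {'vfov': 56.60807050644037, 'cx': 314.50424433207746, 'cy': 232.45394583343304, 'T': array([[-0.80881546, -0.29696203,  0.50757375,  0.03128287],
       [-0.5878592 ,  0.43099419, -0.68459154,  0.58628302],
       [-0.01546364, -0.85209011, -0.52316663,  0.59616913],
       [ 0.        ,  0.        ,  0.        ,  1.        ]])}
top {'vfov': 52.47815234637396, 'cx': 310.9143739302824, 'cy': 240.87930199405065, 'T': array([[-0.00549063, -0.99609611,  0.08810446,  0.40197524],
       [-0.99991178,  0.00440327, -0.01253134, -0.08752826],
       [ 0.01209447, -0.08816549, -0.99603241,  1.29418052],
       [ 0.        ,  0.        ,  0.        ,  1.        ]])}
0.0187
```

View pics/scene0.png

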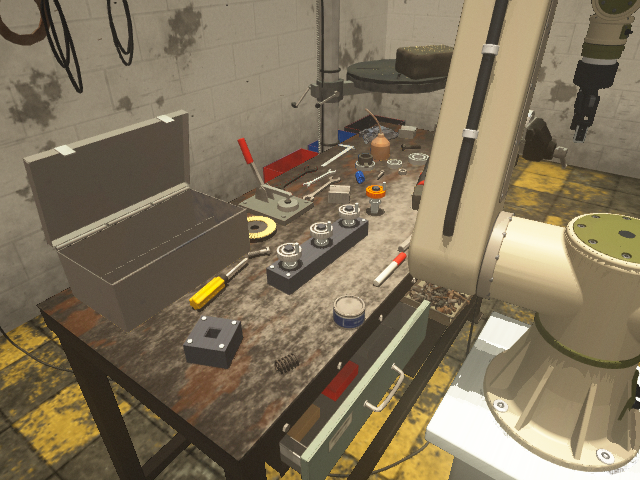

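View pics/top0.png

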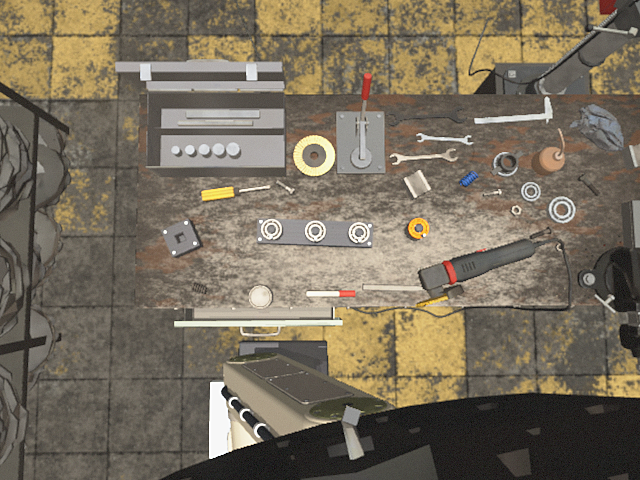

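The top view shows the rack at about (315,233) with bearings at (270,229), (315,231) and (359,232). The reject block is at (182,237) and the orange look-alike at (418,229). I'll zoom in next.

```bash
python3 - <<'E'
import cv2
im=cv2.imread("pics/top0.png")
a=cv2.resize(im[205:260,245:385],None,fx=5.7,fy=5.7,interpolation=cv2.INTER_CUBIC)
b=cv2.resize(im[205:270,150:220],None,fx=8,fy=8,interpolation=cv2.INTER_CUBIC)
cv2.imwrite("pics/za.png",a);cv2.imwrite("pics/zb.png",b)
E
```

```text
(no output)
```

View pics/za.png

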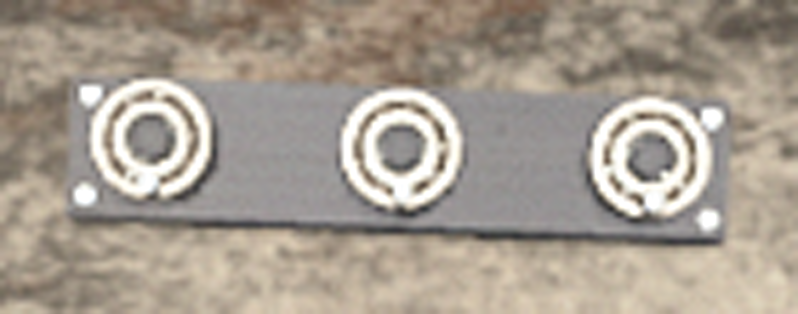

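View pics/zb.png

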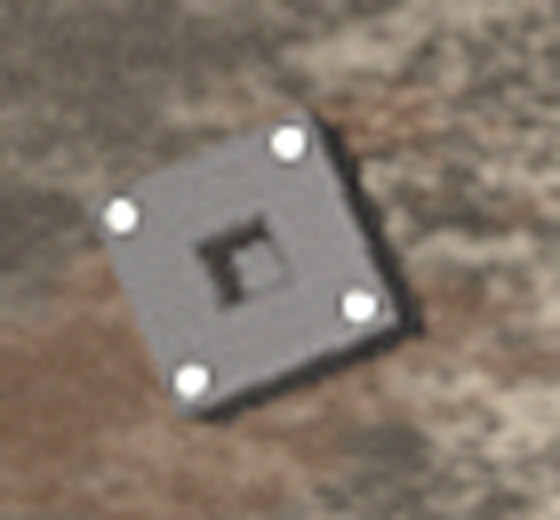

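The screws show as white dots on the top faces, so I'll measure from their centroids. All the pins point to the front, which is downward in the picture.

```bash
cat > h.py <<'E'
import numpy as np, cv2
from workcell import status, viewer, env
def ray(m,u,v):
    f=240/np.tan(np.radians(m["vfov"])/2); T=np.array(m["T"])
    d=np.array([(u-m["cx"])/f,(v-m["cy"])/f,1.0]); return T[:3,3],T[:3,:3]@d
def onz(m,u,v,z):
    o,d=ray(m,u,v); return o+d*(z-o[2])/d[2]
def proj(m,p):
    f=240/np.tan(np.radians(m["vfov"])/2); T=np.array(m["T"])
    q=T[:3,:3].T@(np.asarray(p)-T[:3,3]); return m["cx"]+f*q[0]/q[2], m["cy"]+f*q[1]/q[2]
def tri(a,b):
    A=[];B=[]
    for m,u,v in (a,b):
        o,d=ray(m,u,v); d=d/np.linalg.norm(d); P=np.eye(3)-np.outer(d,d); A.append(P);B.append(P@o)
    return np.linalg.lstsq(np.vstack(A),np.hstack(B),rcond=None)[0]
E
python3 - <<'E'
from h import *
im=cv2.imread("pics/top0.png"); m=viewer.camera_model("top")
def blobs(x0,y0,x1,y1,th):
    g=im[y0:y1,x0:x1].min(2).astype(float)
    n,l,s,c=cv2.connectedComponentsWithStats((g>th).astype(np.uint8))
    out=[]
    for i in range(1,n):
        w=np.where(cv2.dilate((l==i).astype(np.uint8),np.ones((3,3)))>0,np.clip(g-140,0,None),0); yy,xx=np.mgrid[:g.shape[0],:g.shape[1]]
        out.append((s[i,4],(w*xx).sum()/w.sum()+x0,(w*yy).sum()/w.sum()+y0))
    return out
for nm,box in (("rej",(150,205,220,270)),("rack",(245,205,385,260))):
    for a,u,v in blobs(*box,200):
        print(nm,a,round(u,2),round(v,2),onz(m,u,v,.042).round(4), onz(m,u,v,.081).round(4))
# bearings: threshold hull centre
E
```

```text
rej 13 185.59 222.37 [0.5621 0.2201 0.042 ] [0.5572 0.2105 0.081 ]
rej 10 164.71 231.51 [0.5386 0.2734 0.042 ] [0.5344 0.2621 0.081 ]
rej 11 194.42 242.84 [0.509  0.1966 0.042 ] [0.5057 0.1877 0.081 ]
rej 10 173.48 252.13 [0.4853 0.2498 0.042 ] [0.4827 0.2393 0.081 ]
rack 12 260.47 221.19 [0.5645 0.027  0.042 ] [0.5594 0.0234 0.081 ]
rack 186 270.82 228.79 [5.446e-01 2.000e-04 4.200e-02] [ 0.5401 -0.0025  0.081 ]
rack 194 314.78 230.48 [ 0.5397 -0.1134  0.042 ] [ 0.5354 -0.1126  0.081 ]
rack 209 359.23 231.8 [ 0.5358 -0.2285  0.042 ] [ 0.5316 -0.2241  0.081 ]
rack 12 259.41 238.72 [0.5189 0.0296 0.042 ] [0.5153 0.0259 0.081 ]
rack 10 368.81 243.09 [ 0.5063 -0.2529  0.042 ] [ 0.5031 -0.2478  0.081 ]
```

The rack centre is about (0.5356, −0.1127) with yaw −0.045. The reject block is at (0.5238, 0.2350) with yaw 0.415. Screw spacings and bearing centres agree with this. Next I'll compute the move to hover over the right-hand bearing.

```bash
cat >> h.py <<'E'
from scipy.spatial.transform import Rotation as Rn
def Rt():
    s=status.get_state(); q=s["orientation"]; return s,Rn.from_quat([q[1],q[2],q[3],q[0]])
def goto(p,yaw):
    s,R=Rt(); c,n=np.cos(yaw),np.sin(yaw)
    D=Rn.from_matrix(np.array([[c,n,0],[n,-c,0],[0,0,-1]]))
    print("shift",R.inv().apply(np.array(p)-s["tcp_pos"]).round(4),"turn",(R.inv()*D).as_rotvec().round(4))
def st():
    s,R=Rt(); x=R.as_matrix()[:,0]; print("t",round(s["clock"],2),"p",s["tcp_pos"].round(4),"yaw",round(float(np.arctan2(x[1],x[0])),4),"tilt z",R.as_matrix()[:,2].round(4),"F",s["wrist_force"].round(2),"M",s["ft_torque"].round(3),"gap",round(s["finger_gap"],4),"j",s["joint_pos"].round(2))
E
python3 -c "
from h import *
goto([.5307,-.2226,.2],-.045)"
```

```text
shift [-0.2359 -0.4653  0.031 ] turn [-0.0013  0.0013 -1.294 ]
```

Emit:
{"method": "carry_out", "body": {
  "plan": [
    {"x": -0.236,"y": -0.465,"z": 0.0,"ax": 0,"ay": 0,"az": -1.294,"hand": 1},
    {"x": -0.236,"y": -0.465,"z": 0.0,"ax": 0,"ay": 0,"az": -1.294,"hand": 1},
    {"x": -0.236,"y": -0.465,"z": 0.0,"ax": 0,"ay": 0,"az": -1.294,"hand": 1},
    {"x": -0.236,"y": -0.465,"z": 0.0,"ax": 0,"ay": 0,"az": -1.294,"hand": 1},
    {"x": -0.236,"y": -0.465,"z": 0.0,"ax": 0,"ay": 0,"az": -1.294,"hand": 1},
    {"x": -0.236,"y": -0.465,"z": 0.0,"ax": 0,"ay": 0,"az": -1.294,"hand": 1},
    {"x": -0.236,"y": -0.465,"z": 0.031,"ax": 0,"ay": 0,"az": -1.294,"hand": 1},
    {"x": -0.236,"y": -0.465,"z": 0.031,"ax": 0,"ay": 0,"az": -1.294,"hand": 1},
    {"x": -0.236,"y": -0.465,"z": 0.031,"ax": 0,"ay": 0,"az": -1.294,"hand": 1},
    {"x": -0.236,"y": -0.465,"z": 0.031,"ax": 0,"ay": 0,"az": -1.294,"hand": 1},
    {"x": -0.236,"y": -0.465,"z": 0.031,"ax": 0,"ay": 0,"az": -1.294,"hand": 1},
    {"x": -0.236,"y": -0.465,"z": 0.031,"ax": 0,"ay": 0,"az": -1.294,"hand": 1}
  ]
}}

```text
clock: 1.1
tcp_pos: [0.5136, -0.2359, 0.2021]
orientation: [-0.001, 1.0, -0.021, -0.0]
wrist_force: [0.6, -1.3, 0.1]
finger_gap: 0.0855
```

```bash
python3 -c "
from h import *
m=viewer.camera_model('wrist');im=viewer.read_camera('wrist');cv2.imwrite('pics/w1.png',im[:,:,::-1]);np.save('w1.npy',m)
print(m);st();goto([.5307,-.2226,.2],-.045)
for p in [(.5307,-.2226,.081),(.5356,-.1127,.081),(.5405,-.0028,.081)]: print(proj(m,p))"
```

```text
{'vfov': 58.281127439824544, 'cx': 321.94755140928856, 'cy': 249.99800126316168, 'T': array([[ 9.99059659e-01, -4.13139764e-02, -1.31511976e-02,
         5.17451379e-01],
       [-4.33544916e-02, -9.54966480e-01, -2.93529232e-01,
        -1.62113902e-01],
       [-4.32093129e-04,  2.93823377e-01, -9.55859632e-01,
         3.44526106e-01],
       [ 0.00000000e+00,  0.00000000e+00,  0.00000000e+00,
         1.00000000e+00]])}
t 1.15 p [ 0.5182 -0.2309  0.201 ] yaw -0.0384 tilt z [ 0.0022  0.0056 -1.    ] F [3.77 1.34 0.42] M [ 0.117 -0.245 -0.021] gap 0.0853 j [-0.56  0.31 -0.03  1.23  0.01  1.05]
shift [ 0.0122 -0.0088  0.001 ] turn [-0.0057 -0.002   0.0066]
(np.float64(347.46297261610215), np.float64(217.70464608613898))
(np.float64(351.17799428867903), np.float64(22.428401882962703))
(np.float64(356.06553172128065), np.float64(-234.47991181171133))
```

View pics/w1.png

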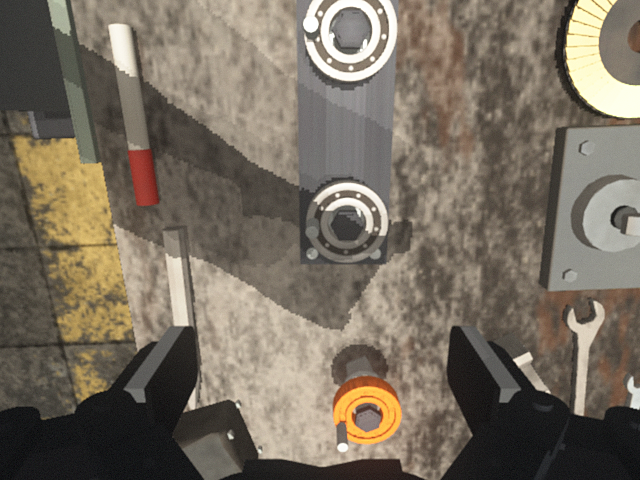

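The wrist view shows the right bearing at about (347,222), the middle one at (350,30), and the orange decoy at (366,415). The arm was still settling, so I'll finish the approach and measure again at rest.

Emit:
{"method": "carry_out", "body": {
  "plan": [
    {"x": 0.012,"y": -0.009,"z": 0.02,"ax": -0.006,"ay": -0.002,"az": 0.007,"hand": 1},
    {"x": 0.012,"y": -0.009,"z": 0.02,"ax": -0.006,"ay": -0.002,"az": 0.007,"hand": 1},
    {"x": 0.012,"y": -0.009,"z": 0.02,"ax": -0.006,"ay": -0.002,"az": 0.007,"hand": 1},
    {"x": 0.012,"y": -0.009,"z": 0.02,"ax": -0.006,"ay": -0.002,"az": 0.007,"hand": 1}
  ]
}}

```text
clock: 1.48
tcp_pos: [0.53, -0.2224, 0.1807]
orientation: [-0.0, 1.0, -0.023, -0.001]
wrist_force: [-0.1, -0.5, 0.7]
finger_gap: 0.0857
```

```bash
cat >> h.py <<'E'
def shot(n,name='wrist'):
    m=viewer.camera_model(name);im=viewer.read_camera(name)[:,:,::-1].copy();cv2.imwrite(f'pics/{n}.png',im);np.save(f'{n}.npy',m);return m,im
E
python3 -c "
from h import *
st();m,im=shot('w2');st()
for p in [(.5307,-.2226,.081),(.5356,-.1127,.081)]:
  u,v=proj(m,p);print(u,v);cv2.drawMarker(im,(int(round(u)),int(round(v))),(0,0,255),0,8)
  cv2.polylines(im,[np.array([proj(m,np.array(p)+[.026*np.cos(a),.026*np.sin(a),0]) for a in np.linspace(0,6.28,40)]).astype(int)],True,(0,255,0))
cv2.imwrite('pics/w2m.png',im)"
```

```text
t 1.48 p [ 0.53   -0.2224  0.1807] yaw -0.0454 tilt z [-0.0014  0.     -1.    ] F [-0.06 -0.54  0.73] M [-0.023  0.006  0.025] gap 0.0857 j [-0.54  0.33 -0.05  1.19 -0.    1.08]
t 1.53 p [ 0.5301 -0.223   0.1813] yaw -0.0463 tilt z [-3.e-04 -5.e-04 -1.e+00] F [-0.15  0.61  0.35] M [-0.022  0.018 -0.   ] gap 0.0855 j [-0.54  0.33 -0.05  1.19 -0.    1.08]
322.3656699009003 249.10519678850437
322.1313900573166 43.943054072778295
```

View pics/w2m.png

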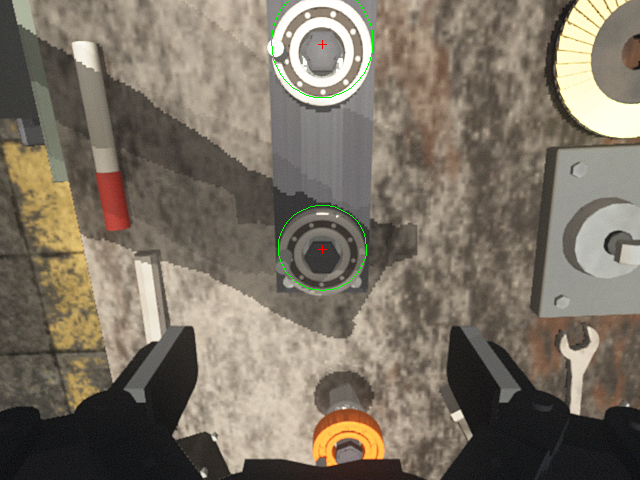

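The projected rim circle matches the right bearing at (322,250). I'll descend and grip its rim.

Emit:
{"method": "carry_out", "body": {
  "plan": [
    {"x": 0.0005,"y": 0,"z": 0.04,"hand": 1},
    {"x": 0.0005,"y": 0,"z": 0.08,"hand": 1},
    {"x": 0.0005,"y": 0,"z": 0.11,"hand": 1},
    {"x": 0.0005,"y": 0,"z": 0.128,"hand": 1},
    {"x": 0.0005,"y": 0,"z": 0.128,"hand": 1},
    {"x": 0.0005,"y": 0,"z": 0.128,"hand": 0.3},
    {"x": 0.0005,"y": 0,"z": 0.128,"hand": 0.3},
    {"x": 0.0005,"y": 0,"z": 0.128,"hand": 0.3},
    {"x": 0.0005,"y": 0,"z": 0.128,"hand": 0.3},
    {"x": 0.0005,"y": 0,"z": 0.128,"hand": 0.3}
  ],
  "squeeze": 40
}}

```text
schema error: expected keys x, y, z, ax, ay, az, hand
```

```bash
python3 -c "
from h import *
st();shot('w3')"
```

```text
t 1.53 p [ 0.5301 -0.223   0.1813] yaw -0.0463 tilt z [-3.e-04 -5.e-04 -1.e+00] F [-0.15  0.61  0.35] M [-0.022  0.018 -0.   ] gap 0.0855 j [-0.54  0.33 -0.05  1.19 -0.    1.08]
```

View pics/w3.png

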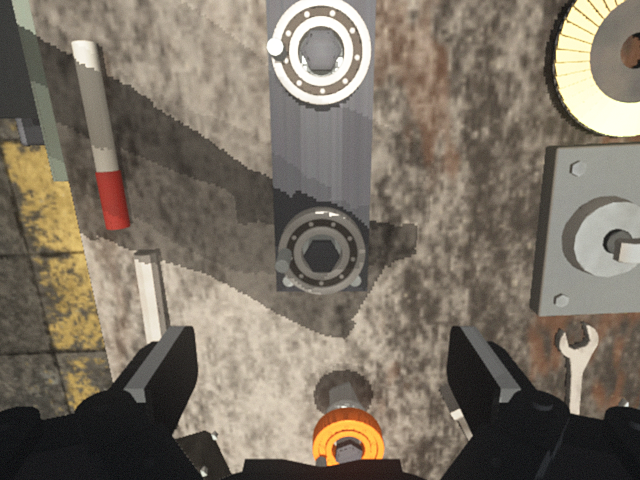

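The call was refused because every row needs all the keys. This picture was taken without moving, and the ring is centred at about (323,251), so the position still holds.

Emit:
{"method": "carry_out", "body": {
  "plan": [
    {"x": 0.0005,"y": 0,"z": 0.04,"ax": 0,"ay": 0,"az": 0,"hand": 1},
    {"x": 0.0005,"y": 0,"z": 0.08,"ax": 0,"ay": 0,"az": 0,"hand": 1},
    {"x": 0.0005,"y": 0,"z": 0.11,"ax": 0,"ay": 0,"az": 0,"hand": 1},
    {"x": 0.0005,"y": 0,"z": 0.128,"ax": 0,"ay": 0,"az": 0,"hand": 1},
    {"x": 0.0005,"y": 0,"z": 0.128,"ax": 0,"ay": 0,"az": 0,"hand": 1},
    {"x": 0.0005,"y": 0,"z": 0.128,"ax": 0,"ay": 0,"az": 0,"hand": 0.3},
    {"x": 0.0005,"y": 0,"z": 0.128,"ax": 0,"ay": 0,"az": 0,"hand": 0.3},
    {"x": 0.0005,"y": 0,"z": 0.128,"ax": 0,"ay": 0,"az": 0,"hand": 0.3},
    {"x": 0.0005,"y": 0,"z": 0.128,"ax": 0,"ay": 0,"az": 0,"hand": 0.3},
    {"x": 0.0005,"y": 0,"z": 0.128,"ax": 0,"ay": 0,"az": 0,"hand": 0.3}
  ],
  "squeeze": 40
}}

```text
clock: 2.42
tcp_pos: [0.5308, -0.2246, 0.0563]
orientation: [0.002, 1.0, -0.024, 0.001]
wrist_force: [-4.2, -1.7, 5.9]
finger_gap: 0.0511
```

```bash
python3 -c "
from h import *
st();shot('w4')"
```

```text
t 2.42 p [ 0.5308 -0.2246  0.0563] yaw -0.0475 tilt z [ 0.0015 -0.0037 -1.    ] F [-4.2  -1.74  5.94] M [-0.172  0.968 -0.004] gap 0.0511 j [-0.54  0.42 -0.24  0.9  -0.    1.08]
```

View pics/w4.png

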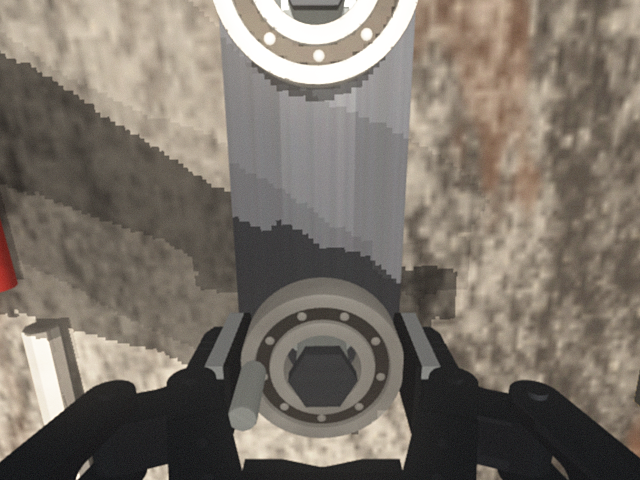

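The rim is gripped with a gap of 51 mm. I'll turn it counter-clockwise and feel the torque.

Emit:
{"method": "carry_out", "body": {
  "plan": [
    {"x": 0,"y": 0,"z": 0,"ax": 0,"ay": 0,"az": -0.12,"hand": 0.3},
    {"x": 0,"y": 0,"z": 0,"ax": 0,"ay": 0,"az": -0.24,"hand": 0.3},
    {"x": 0,"y": 0,"z": 0,"ax": 0,"ay": 0,"az": -0.36,"hand": 0.3},
    {"x": 0,"y": 0,"z": 0,"ax": 0,"ay": 0,"az": -0.48,"hand": 0.3},
    {"x": 0,"y": 0,"z": 0,"ax": 0,"ay": 0,"az": -0.6,"hand": 0.3},
    {"x": 0,"y": 0,"z": 0,"ax": 0,"ay": 0,"az": -0.72,"hand": 0.3}
  ]
}}

```text
clock: 2.97
tcp_pos: [0.5303, -0.2247, 0.0577]
orientation: [0.002, 0.943, 0.333, -0.0]
wrist_force: [-3.8, 0.6, -0.1]
finger_gap: 0.0508
```

```bash
python3 -c "
from h import *
st()"
```

```text
t 2.97 p [ 0.5303 -0.2247  0.0577] yaw 0.678 tilt z [ 0.0012 -0.0043 -1.    ] F [-3.77  0.58 -0.06] M [ 0.123  0.698 -0.051] gap 0.0508 j [-0.54  0.42 -0.24  0.91 -0.    0.35]
```

Emit:
{"method": "carry_out", "body": {
  "plan": [
    {"x": 0,"y": 0,"z": 0,"ax": 0,"ay": 0,"az": -0.18,"hand": 0.3},
    {"x": 0,"y": 0,"z": 0,"ax": 0,"ay": 0,"az": -0.3,"hand": 0.3},
    {"x": 0,"y": 0,"z": 0,"ax": 0,"ay": 0,"az": -0.42,"hand": 0.3},
    {"x": 0,"y": 0,"z": 0,"ax": 0,"ay": 0,"az": -0.54,"hand": 0.3},
    {"x": 0,"y": 0,"z": 0,"ax": 0,"ay": 0,"az": -0.66,"hand": 0.3},
    {"x": 0,"y": 0,"z": 0,"ax": 0,"ay": 0,"az": -0.78,"hand": 0.3},
    {"x": 0,"y": 0,"z": 0,"ax": 0,"ay": 0,"az": -0.85,"hand": 0.3},
    {"x": 0,"y": 0,"z": 0,"ax": 0,"ay": 0,"az": -0.85,"hand": 0.3}
  ]
}}

```text
clock: 3.63
tcp_pos: [0.5297, -0.2244, 0.0584]
orientation: [0.002, 0.721, 0.693, -0.001]
wrist_force: [-2.4, 0.8, -2.0]
finger_gap: 0.0511
```

```bash
python3 -c "
from h import *
st();shot('w5');st()"
```

```text
t 3.63 p [ 0.5297 -0.2244  0.0584] yaw 1.5304 tilt z [ 4.0e-04 -3.8e-03 -1.0e+00] F [-2.4   0.81 -1.96] M [ 0.358  0.528 -0.071] gap 0.0511 j [-0.54  0.42 -0.24  0.91 -0.   -0.5 ]
t 3.68 p [ 0.5298 -0.2244  0.0584] yaw 1.5258 tilt z [ 6.0e-04 -3.8e-03 -1.0e+00] F [-3.13  2.49 -1.94] M [ 0.435  0.585 -0.072] gap 0.0504 j [-0.54  0.42 -0.24  0.91 -0.   -0.49]
```

View pics/w5.png

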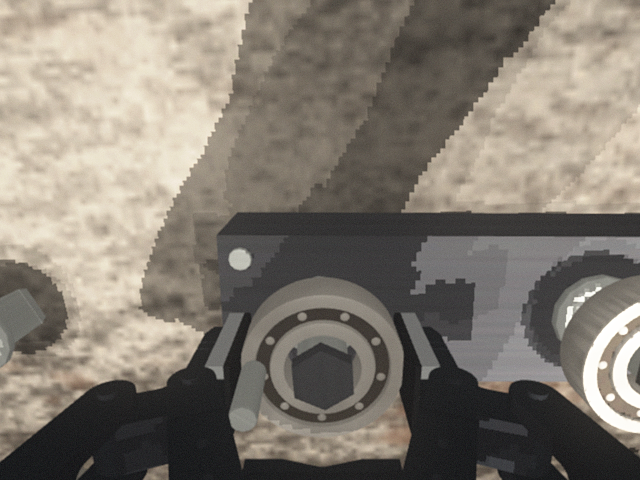

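The torque is about 0.07 N·m, which points to a good bearing. I'll ease down 2.5 mm because it may have crept up, then release and watch it.

Emit:
{"method": "carry_out", "body": {
  "plan": [
    {"x": 0,"y": 0,"z": 0.0015,"ax": 0,"ay": 0,"az": 0,"hand": 0.3},
    {"x": 0,"y": 0,"z": 0.0025,"ax": 0,"ay": 0,"az": 0,"hand": 0.3},
    {"x": 0,"y": 0,"z": 0.0025,"ax": 0,"ay": 0,"az": 0,"hand": 1},
    {"x": 0,"y": 0,"z": 0.0025,"ax": 0,"ay": 0,"az": 0,"hand": 1},
    {"x": 0,"y": 0,"z": 0.0025,"ax": 0,"ay": 0,"az": 0,"hand": 1},
    {"x": 0,"y": 0,"z": 0.0025,"ax": 0,"ay": 0,"az": 0,"hand": 1},
    {"x": 0,"y": 0,"z": 0.0025,"ax": 0,"ay": 0,"az": 0,"hand": 1},
    {"x": 0,"y": 0,"z": 0.0025,"ax": 0,"ay": 0,"az": 0,"hand": 1},
    {"x": 0,"y": 0,"z": 0.0025,"ax": 0,"ay": 0,"az": 0,"hand": 1},
    {"x": 0,"y": 0,"z": 0.0025,"ax": 0,"ay": 0,"az": 0,"hand": 1},
    {"x": 0,"y": 0,"z": 0.0025,"ax": 0,"ay": 0,"az": 0,"hand": 1}
  ]
}}

```text
clock: 4.6
tcp_pos: [0.5298, -0.2244, 0.0558]
orientation: [0.002, 0.723, 0.691, -0.001]
wrist_force: [0.2, 0.1, -0.4]
finger_gap: 0.0855
```

```bash
python3 -c "
from h import *
st();shot('w6')"
```

```text
t 4.6 p [ 0.5298 -0.2244  0.0558] yaw 1.5257 tilt z [ 5.0e-04 -3.9e-03 -1.0e+00] F [ 0.15  0.09 -0.38] M [-0.    -0.001  0.042] gap 0.0855 j [-0.54  0.42 -0.24  0.9  -0.   -0.49]
```

View pics/w6.png

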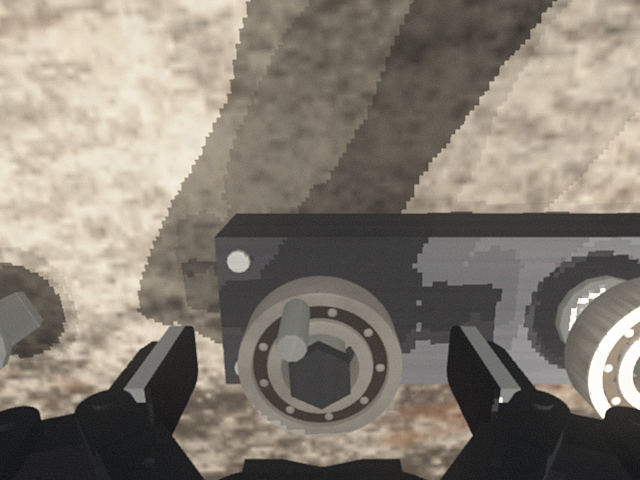

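The right bearing's pin has already swung back towards the front, so it is good. Next is the middle one.

```bash
python3 -c "
from h import *
goto([.5354,-.1138,.14],-.045);goto([.5354,-.1138,.052],-.045)"
```

```text
shift [ 0.1104  0.0007 -0.0846] turn [0.0035 0.0025 1.5708]
shift [0.1108 0.0006 0.0034] turn [0.0035 0.0025 1.5708]
```

Emit:
{"method": "carry_out", "body": {
  "plan": [
    {"x": 0,"y": 0,"z": -0.04,"ax": 0,"ay": 0,"az": 0,"hand": 1},
    {"x": 0,"y": 0,"z": -0.08,"ax": 0,"ay": 0,"az": 0.12,"hand": 1},
    {"x": 0,"y": 0,"z": -0.1,"ax": 0,"ay": 0,"az": 0.24,"hand": 1},
    {"x": 0.02,"y": 0,"z": -0.1,"ax": 0,"ay": 0,"az": 0.36,"hand": 1},
    {"x": 0.05,"y": 0,"z": -0.1,"ax": 0,"ay": 0,"az": 0.48,"hand": 1},
    {"x": 0.08,"y": 0,"z": -0.1,"ax": 0,"ay": 0,"az": 0.6,"hand": 1},
    {"x": 0.11,"y": 0.001,"z": -0.1,"ax": 0,"ay": 0,"az": 0.72,"hand": 1},
    {"x": 0.11,"y": 0.001,"z": -0.1,"ax": 0,"ay": 0,"az": 0.84,"hand": 1},
    {"x": 0.11,"y": 0.001,"z": -0.1,"ax": 0,"ay": 0,"az": 0.96,"hand": 1},
    {"x": 0.11,"y": 0.001,"z": -0.1,"ax": 0,"ay": 0,"az": 1.08,"hand": 1},
    {"x": 0.11,"y": 0.001,"z": -0.1,"ax": 0,"ay": 0,"az": 1.2,"hand": 1},
    {"x": 0.11,"y": 0.001,"z": -0.1,"ax": 0,"ay": 0,"az": 1.32,"hand": 1}
  ]
}}

```text
clock: 5.65
tcp_pos: [0.5357, -0.1139, 0.1554]
orientation: [0.002, 0.995, 0.1, 0.0]
wrist_force: [0.2, -0.1, 0.4]
finger_gap: 0.0854
```

Emit:
{"method": "carry_out", "body": {
  "plan": [
    {"x": 0,"y": 0,"z": 0,"ax": 0,"ay": 0,"az": 0.18,"hand": 1},
    {"x": 0,"y": 0,"z": 0,"ax": 0,"ay": 0,"az": 0.25,"hand": 1},
    {"x": 0,"y": 0,"z": 0,"ax": 0,"ay": 0,"az": 0.25,"hand": 1},
    {"x": 0,"y": 0,"z": 0,"ax": 0,"ay": 0,"az": 0.25,"hand": 1}
  ]
}}

```text
clock: 5.98
tcp_pos: [0.5356, -0.1139, 0.1554]
orientation: [0.002, 1.0, -0.023, 0.0]
wrist_force: [0.1, 0.3, 0.1]
finger_gap: 0.085
```

```bash
python3 -c "
from h import *
st();m,im=shot('w7')
for p in [(.5354,-.1138,.081),(.5405,-.0028,.081)]:
  u,v=proj(m,p);print(u,v);cv2.drawMarker(im,(int(round(u)),int(round(v))),(0,0,255),0,8)
  cv2.polylines(im,[np.array([proj(m,np.array(p)+[.026*np.cos(a),.026*np.sin(a),0]) for a in np.linspace(0,6.28,40)]).astype(int)],True,(0,255,0))
cv2.imwrite('pics/w7m.png',im);goto([.5354,-.1138,.052],-.045)"
```

```text
t 5.98 p [ 0.5356 -0.1139  0.1554] yaw -0.0467 tilt z [ 5.0e-04 -3.8e-03 -1.0e+00] F [0.07 0.32 0.06] M [-0.007  0.009  0.008] gap 0.085 j [-0.35  0.29 -0.17  1.11 -0.    1.26]
320.2065738314014 262.03380999030287
319.58285293785775 30.674474996907577
shift [-0.0004 -0.0005  0.1034] turn [ 0.0038 -0.0007 -0.0015]
```

View pics/w7m.png

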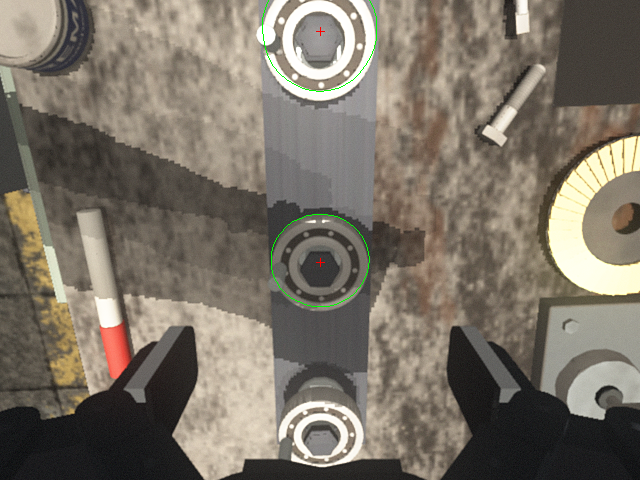

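The prediction matches the middle bearing at (320,262). The right bearing's pin is back at its front at (285,448), which confirms it is good. I'll grip the middle one.

Emit:
{"method": "carry_out", "body": {
  "plan": [
    {"x": 0,"y": 0,"z": 0.04,"ax": 0.004,"ay": 0,"az": -0.0015,"hand": 1},
    {"x": 0,"y": 0,"z": 0.08,"ax": 0.004,"ay": 0,"az": -0.0015,"hand": 1},
    {"x": 0,"y": 0,"z": 0.103,"ax": 0.004,"ay": 0,"az": -0.0015,"hand": 1},
    {"x": 0,"y": 0,"z": 0.103,"ax": 0.004,"ay": 0,"az": -0.0015,"hand": 1},
    {"x": 0,"y": 0,"z": 0.103,"ax": 0.004,"ay": 0,"az": -0.0015,"hand": 0.3},
    {"x": 0,"y": 0,"z": 0.103,"ax": 0.004,"ay": 0,"az": -0.0015,"hand": 0.3},
    {"x": 0,"y": 0,"z": 0.103,"ax": 0.004,"ay": 0,"az": -0.0015,"hand": 0.3},
    {"x": 0,"y": 0,"z": 0.103,"ax": 0.004,"ay": 0,"az": -0.0015,"hand": 0.3},
    {"x": 0,"y": 0,"z": 0.103,"ax": 0.004,"ay": 0,"az": -0.0015,"hand": 0.3}
  ]
}}

```text
clock: 6.78
tcp_pos: [0.5358, -0.1149, 0.0549]
orientation: [0.001, 1.0, -0.022, 0.001]
wrist_force: [-5.1, -0.4, 5.6]
finger_gap: 0.0508
```

```bash
python3 -c "
from h import *
st()"
```

```text
t 6.78 p [ 0.5358 -0.1149  0.0549] yaw -0.0446 tilt z [ 0.0016 -0.0015 -1.    ] F [-5.06 -0.44  5.55] M [-0.08   0.979  0.014] gap 0.0508 j [-0.36  0.38 -0.32  0.87 -0.    1.26]
```

Emit:
{"method": "carry_out", "body": {
  "plan": [
    {"x": 0,"y": 0,"z": 0,"ax": 0,"ay": 0,"az": -0.12,"hand": 0.3},
    {"x": 0,"y": 0,"z": 0,"ax": 0,"ay": 0,"az": -0.24,"hand": 0.3},
    {"x": 0,"y": 0,"z": 0,"ax": 0,"ay": 0,"az": -0.36,"hand": 0.3},
    {"x": 0,"y": 0,"z": 0,"ax": 0,"ay": 0,"az": -0.48,"hand": 0.3},
    {"x": 0,"y": 0,"z": 0,"ax": 0,"ay": 0,"az": -0.6,"hand": 0.3},
    {"x": 0,"y": 0,"z": 0,"ax": 0,"ay": 0,"az": -0.72,"hand": 0.3}
  ]
}}

```text
clock: 7.28
tcp_pos: [0.535, -0.1147, 0.0559]
orientation: [0.001, 0.943, 0.334, 0.0]
wrist_force: [-2.7, 0.1, -3.3]
finger_gap: 0.0503
```

```bash
python3 -c "
from h import *
st()"
```

```text
t 7.28 p [ 0.535  -0.1147  0.0559] yaw 0.6811 tilt z [ 7.0e-04 -1.4e-03 -1.0e+00] F [-2.69  0.09 -3.35] M [ 0.209  0.562 -0.311] gap 0.0503 j [-0.36  0.38 -0.32  0.88 -0.    0.53]
```

Emit:
{"method": "carry_out", "body": {
  "plan": [
    {"x": 0,"y": 0,"z": 0,"ax": 0,"ay": 0,"az": -0.18,"hand": 0.3},
    {"x": 0,"y": 0,"z": 0,"ax": 0,"ay": 0,"az": -0.3,"hand": 0.3},
    {"x": 0,"y": 0,"z": 0,"ax": 0,"ay": 0,"az": -0.42,"hand": 0.3},
    {"x": 0,"y": 0,"z": 0,"ax": 0,"ay": 0,"az": -0.54,"hand": 0.3},
    {"x": 0,"y": 0,"z": 0,"ax": 0,"ay": 0,"az": -0.66,"hand": 0.3},
    {"x": 0,"y": 0,"z": 0,"ax": 0,"ay": 0,"az": -0.78,"hand": 0.3},
    {"x": 0,"y": 0,"z": 0,"ax": 0,"ay": 0,"az": -0.85,"hand": 0.3},
    {"x": 0,"y": 0,"z": 0,"ax": 0,"ay": 0,"az": -0.85,"hand": 0.3}
  ]
}}

```text
clock: 7.95
tcp_pos: [0.5343, -0.1144, 0.0561]
orientation: [0.0, 0.72, 0.694, -0.0]
wrist_force: [-2.3, 0.6, -6.8]
finger_gap: 0.0506
```

```bash
python3 -c "
from h import *
st();shot('w8');st()"
```

```text
t 7.95 p [ 0.5343 -0.1144  0.0561] yaw 1.5339 tilt z [-5.e-04 -7.e-04 -1.e+00] F [-2.28  0.56 -6.8 ] M [ 0.277  0.351 -0.069] gap 0.0506 j [-0.36  0.38 -0.32  0.88 -0.   -0.32]
t 8.0 p [ 0.5344 -0.1144  0.0561] yaw 1.5294 tilt z [-4.e-04 -8.e-04 -1.e+00] F [-0.85  1.15 -6.09] M [ 0.243  0.373 -0.073] gap 0.0506 j [-0.36  0.38 -0.32  0.88 -0.   -0.32]
```

View pics/w8.png

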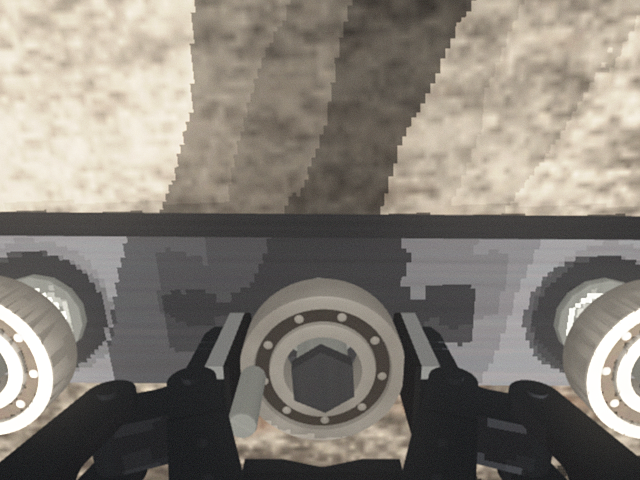

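The middle bearing drags at about 0.31 N·m while turning, against 0.05 for the right one, so it is probably the stiff one. I'll let go and watch for over 2 s.

Emit:
{"method": "carry_out", "body": {
  "plan": [
    {"x": 0,"y": 0,"z": 0.001,"ax": 0,"ay": 0,"az": 0,"hand": 0.3},
    {"x": 0,"y": 0,"z": 0.001,"ax": 0,"ay": 0,"az": 0,"hand": 1},
    {"x": 0,"y": 0,"z": 0.001,"ax": 0,"ay": 0,"az": 0,"hand": 1},
    {"x": 0,"y": 0,"z": 0.001,"ax": 0,"ay": 0,"az": 0,"hand": 1},
    {"x": 0,"y": 0,"z": 0.001,"ax": 0,"ay": 0,"az": 0,"hand": 1},
    {"x": 0,"y": 0,"z": 0.001,"ax": 0,"ay": 0,"az": 0,"hand": 1},
    {"x": 0,"y": 0,"z": 0.001,"ax": 0,"ay": 0,"az": 0,"hand": 1},
    {"x": 0,"y": 0,"z": 0.001,"ax": 0,"ay": 0,"az": 0,"hand": 1}
  ]
}}

```text
clock: 8.67
tcp_pos: [0.5345, -0.1145, 0.0553]
orientation: [0.0, 0.722, 0.692, -0.0]
wrist_force: [-0.3, 0.5, 0.3]
finger_gap: 0.0854
```

```bash
python3 -c "
from h import *
st();shot('w9')"
```

```text
t 8.67 p [ 0.5345 -0.1145  0.0553] yaw 1.5292 tilt z [-0.e+00 -9.e-04 -1.e+00] F [-0.26  0.46  0.26] M [-0.006  0.005  0.003] gap 0.0854 j [-0.36  0.38 -0.32  0.88 -0.   -0.32]
```

View pics/w9.png

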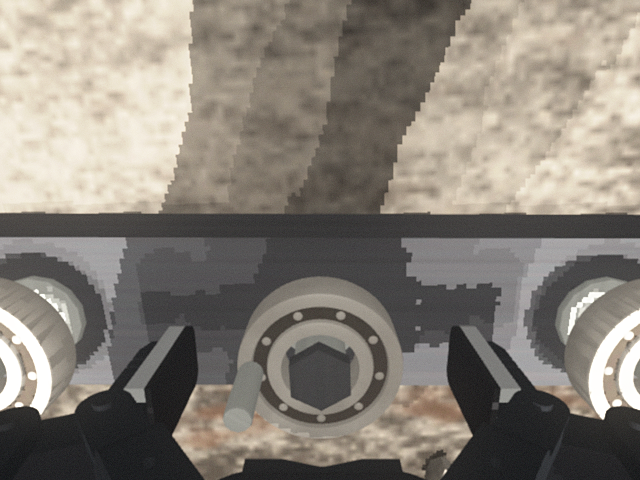

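Emit:
{"method": "carry_out", "body": {
  "plan": [
    {"x": 0,"y": 0,"z": 0,"ax": 0,"ay": 0,"az": 0,"hand": 1},
    {"x": 0,"y": 0,"z": 0,"ax": 0,"ay": 0,"az": 0,"hand": 1},
    {"x": 0,"y": 0,"z": 0,"ax": 0,"ay": 0,"az": 0,"hand": 1},
    {"x": 0,"y": 0,"z": 0,"ax": 0,"ay": 0,"az": 0,"hand": 1},
    {"x": 0,"y": 0,"z": 0,"ax": 0,"ay": 0,"az": 0,"hand": 1},
    {"x": 0,"y": 0,"z": 0,"ax": 0,"ay": 0,"az": 0,"hand": 1},
    {"x": 0,"y": 0,"z": 0,"ax": 0,"ay": 0,"az": 0,"hand": 1},
    {"x": 0,"y": 0,"z": 0,"ax": 0,"ay": 0,"az": 0,"hand": 1},
    {"x": 0,"y": 0,"z": 0,"ax": 0,"ay": 0,"az": 0,"hand": 1},
    {"x": 0,"y": 0,"z": 0,"ax": 0,"ay": 0,"az": 0,"hand": 1},
    {"x": 0,"y": 0,"z": 0,"ax": 0,"ay": 0,"az": 0,"hand": 1},
    {"x": 0,"y": 0,"z": 0,"ax": 0,"ay": 0,"az": 0,"hand": 1}
  ]
}}

```text
clock: 9.72
tcp_pos: [0.5344, -0.1144, 0.0552]
orientation: [0.0, 0.722, 0.692, -0.0]
wrist_force: [0.8, -0.9, -1.6]
finger_gap: 0.0853
```

Emit:
{"method": "carry_out", "body": {
  "plan": [
    {"x": 0,"y": 0,"z": 0,"ax": 0,"ay": 0,"az": 0,"hand": 1},
    {"x": 0,"y": 0,"z": 0,"ax": 0,"ay": 0,"az": 0,"hand": 1},
    {"x": 0,"y": 0,"z": 0,"ax": 0,"ay": 0,"az": 0,"hand": 1},
    {"x": 0,"y": 0,"z": 0,"ax": 0,"ay": 0,"az": 0,"hand": 1},
    {"x": 0,"y": 0,"z": 0,"ax": 0,"ay": 0,"az": 0,"hand": 1},
    {"x": 0,"y": 0,"z": 0,"ax": 0,"ay": 0,"az": 0,"hand": 1},
    {"x": 0,"y": 0,"z": 0,"ax": 0,"ay": 0,"az": 0,"hand": 1},
    {"x": 0,"y": 0,"z": 0,"ax": 0,"ay": 0,"az": 0,"hand": 1},
    {"x": 0,"y": 0,"z": 0,"ax": 0,"ay": 0,"az": 0,"hand": 1},
    {"x": 0,"y": 0,"z": 0,"ax": 0,"ay": 0,"az": 0,"hand": 1},
    {"x": 0,"y": 0,"z": 0,"ax": 0,"ay": 0,"az": 0,"hand": 1},
    {"x": 0,"y": 0,"z": 0,"ax": 0,"ay": 0,"az": 0,"hand": 1}
  ]
}}

```text
clock: 10.72
tcp_pos: [0.5344, -0.1144, 0.0552]
orientation: [0.0, 0.722, 0.692, -0.0]
wrist_force: [0.4, -0.8, 0.1]
finger_gap: 0.0858
```

```bash
python3 -c "
from h import *
st();shot('w10')
a=cv2.imread('pics/w9.png');b=cv2.imread('pics/w10.png');print(np.abs(a.astype(int)-b)[260:450,200:440].mean())"
```

```text
t 10.72 p [ 0.5344 -0.1144  0.0552] yaw 1.5293 tilt z [-3.e-04 -9.e-04 -1.e+00] F [ 0.44 -0.77  0.11] M [ 0.05   0.024 -0.025] gap 0.0858 j [-0.36  0.38 -0.32  0.88 -0.   -0.32]
3.4226315789473682
```

View pics/w10.png

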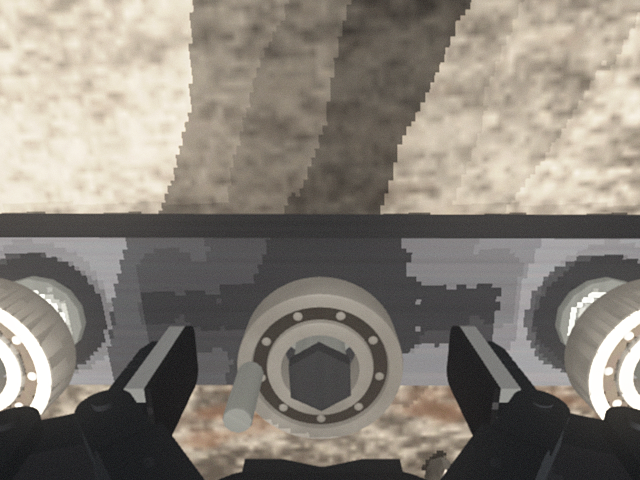

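The pin stayed at (240,405) for over 2 s, so the middle bearing is the stiff one. I'll re-grip it and lift.

Emit:
{"method": "carry_out", "body": {
  "plan": [
    {"x": 0,"y": 0,"z": 0.002,"ax": 0,"ay": 0,"az": 0,"hand": 1},
    {"x": 0,"y": 0,"z": 0.002,"ax": 0,"ay": 0,"az": 0,"hand": 0.3},
    {"x": 0,"y": 0,"z": 0.002,"ax": 0,"ay": 0,"az": 0,"hand": 0.3},
    {"x": 0,"y": 0,"z": 0.002,"ax": 0,"ay": 0,"az": 0,"hand": 0.3},
    {"x": 0,"y": 0,"z": 0.002,"ax": 0,"ay": 0,"az": 0,"hand": 0.3},
    {"x": 0,"y": 0,"z": 0.002,"ax": 0,"ay": 0,"az": 0,"hand": 0.3},
    {"x": 0,"y": 0,"z": 0.002,"ax": 0,"ay": 0,"az": 0,"hand": 0.3}
  ],
  "squeeze": 60
}}

```text
clock: 11.35
tcp_pos: [0.5345, -0.1148, 0.0535]
orientation: [0.001, 0.722, 0.692, -0.001]
wrist_force: [-1.6, -1.3, 4.0]
finger_gap: 0.0503
```

```bash
python3 -c "
from h import *
st()"
```

```text
t 11.35 p [ 0.5345 -0.1148  0.0535] yaw 1.529 tilt z [-0.     -0.0016 -1.    ] F [-1.65 -1.31  4.  ] M [-0.314  0.369  0.041] gap 0.0503 j [-0.36  0.38 -0.32  0.87 -0.   -0.32]
```

Emit:
{"method": "carry_out", "body": {
  "plan": [
    {"x": 0,"y": 0,"z": -0.008,"ax": 0,"ay": 0,"az": 0,"hand": 0.3},
    {"x": 0,"y": 0,"z": -0.018,"ax": 0,"ay": 0,"az": 0,"hand": 0.3},
    {"x": 0,"y": 0,"z": -0.028,"ax": 0,"ay": 0,"az": 0,"hand": 0.3},
    {"x": 0,"y": 0,"z": -0.038,"ax": 0,"ay": 0,"az": 0,"hand": 0.3},
    {"x": 0,"y": 0,"z": -0.055,"ax": 0,"ay": 0,"az": 0,"hand": 0.3},
    {"x": 0,"y": 0,"z": -0.08,"ax": 0,"ay": 0,"az": 0,"hand": 0.3},
    {"x": 0,"y": 0,"z": -0.11,"ax": 0,"ay": 0,"az": 0,"hand": 0.3},
    {"x": 0,"y": 0,"z": -0.12,"ax": 0,"ay": 0,"az": 0,"hand": 0.3},
    {"x": 0,"y": 0,"z": -0.12,"ax": 0,"ay": 0,"az": 0,"hand": 0.3}
  ]
}}

```text
clock: 12.1
tcp_pos: [0.5367, -0.1151, 0.1773]
orientation: [0.004, 0.722, 0.692, 0.001]
wrist_force: [0.4, -0.2, -3.2]
finger_gap: 0.0503
```

```bash
python3 -c "
from h import *
st();shot('w11');goto([.527,.2350,.177],1.531+.46)"
```

```text
t 12.1 p [ 0.5367 -0.1151  0.1773] yaw 1.5293 tilt z [ 0.0065 -0.0037 -1.    ] F [ 0.4  -0.21 -3.19] M [-0.042 -0.045 -0.046] gap 0.0503 j [-0.36  0.28 -0.14  1.15 -0.   -0.32]
shift [ 0.3491 -0.023  -0.003 ] turn [ 0.0027  0.0031 -0.4617]
```

View pics/w11.png

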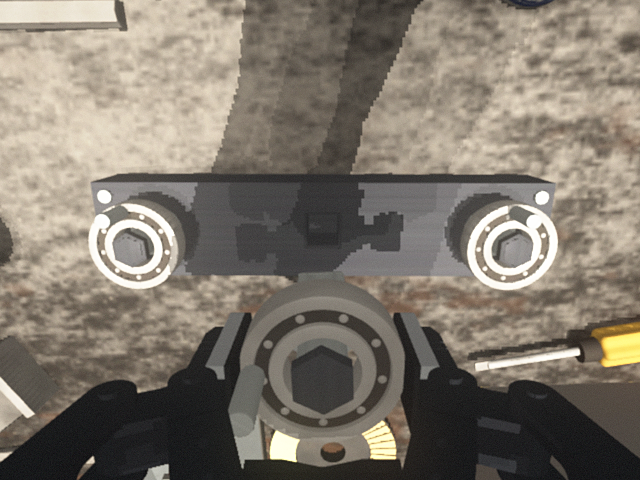

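The bearing is out, with its empty socket at (323,230) and 3.2 N of weight in hand. I'll move over the reject block.

Emit:
{"method": "carry_out", "body": {
  "plan": [
    {"x": 0.035,"y": -0.002,"z": 0,"ax": 0,"ay": 0,"az": -0.05,"hand": 0.3},
    {"x": 0.07,"y": -0.005,"z": 0,"ax": 0,"ay": 0,"az": -0.1,"hand": 0.3},
    {"x": 0.105,"y": -0.007,"z": 0,"ax": 0,"ay": 0,"az": -0.15,"hand": 0.3},
    {"x": 0.14,"y": -0.01,"z": 0,"ax": 0,"ay": 0,"az": -0.2,"hand": 0.3},
    {"x": 0.175,"y": -0.012,"z": 0,"ax": 0,"ay": 0,"az": -0.25,"hand": 0.3},
    {"x": 0.21,"y": -0.014,"z": 0,"ax": 0,"ay": 0,"az": -0.3,"hand": 0.3},
    {"x": 0.245,"y": -0.016,"z": 0,"ax": 0,"ay": 0,"az": -0.35,"hand": 0.3},
    {"x": 0.28,"y": -0.018,"z": 0,"ax": 0.003,"ay": 0.003,"az": -0.4,"hand": 0.3},
    {"x": 0.315,"y": -0.021,"z": 0,"ax": 0.003,"ay": 0.003,"az": -0.45,"hand": 0.3},
    {"x": 0.349,"y": -0.023,"z": -0.003,"ax": 0.003,"ay": 0.003,"az": -0.462,"hand": 0.3},
    {"x": 0.349,"y": -0.023,"z": -0.003,"ax": 0.003,"ay": 0.003,"az": -0.462,"hand": 0.3},
    {"x": 0.349,"y": -0.023,"z": -0.003,"ax": 0.003,"ay": 0.003,"az": -0.462,"hand": 0.3}
  ]
}}

```text
clock: 13.15
tcp_pos: [0.5254, 0.2365, 0.1746]
orientation: [-0.001, 0.542, 0.84, -0.001]
wrist_force: [0.7, -0.5, -4.0]
finger_gap: 0.0503
```

```bash
python3 -c "
from h import *
st();m,im=shot('w12');st();
for z in (0.042,0.008): print(proj(m,(.5238,.2350,z)))"
```

```text
t 13.15 p [0.5254 0.2365 0.1746] yaw 1.995 tilt z [-0.0036 -0.0012 -1.    ] F [ 0.73 -0.49 -4.05] M [-0.014 -0.006 -0.012] gap 0.0503 j [ 0.28  0.34 -0.06  1.18 -0.   -0.14]
t 13.2 p [0.5256 0.2353 0.1748] yaw 1.9931 tilt z [-0.0036 -0.0015 -1.    ] F [ 0.58  0.05 -3.23] M [-0.002  0.011  0.022] gap 0.0498 j [ 0.28  0.34 -0.06  1.18 -0.   -0.14]
(np.float64(323.09354621957846), np.float64(233.7985247200795))
(np.float64(322.987106077524), np.float64(222.00426644508735))
```

View pics/w12.png

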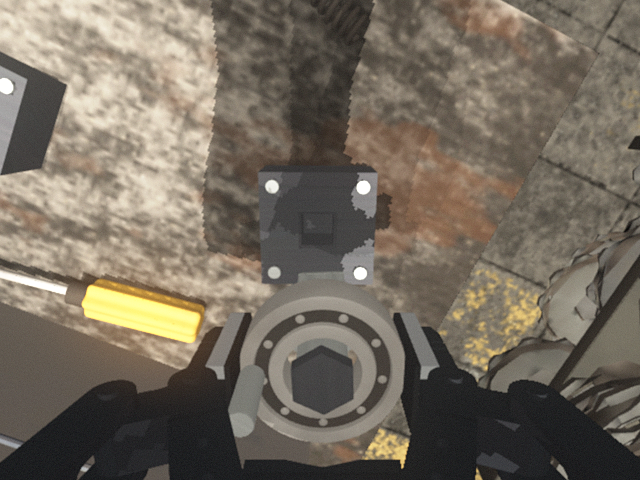

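The reject block's screws are at about (272,187), (363,187), (274,273) and (360,273), with the socket at (318,229). The arm was still settling, so I'll take a still image and measure both sockets from the screws with the wrist camera.

```bash
cat > meas.py <<'E'
from h import *
def screw(im,m,pts,r=9,th=170):
    out=[]
    for u,v in pts:
        g=im[v-r:v+r+1,u-r:u+r+1].min(2).astype(float); 
        mk=(g>th).astype(np.uint8); n,l,s,c=cv2.connectedComponentsWithStats(mk)
        i=1+np.argmax(s[1:,4]); uu,vv=c[i]+[u-r,v-r]; p=onz(m,uu,vv,.042); print((round(uu,1),round(vv,1)),s[i,4],p.round(4)); out.append(p)
    return np.array(out)
E
python3 - <<'E'
from meas import *
st(); m2,i2=shot('w13'); st()
m1=np.load('w11.npy',allow_pickle=True).item(); i1=cv2.imread('pics/w11.png')
a=screw(i1,m1,[(104,197),(542,198)])
d=a[1]-a[0]; L=np.linalg.norm(d); ey=d/L; print("L",L,"yaw",np.arctan2(-ey[0],ey[1]))
ex=np.array([ey[1],-ey[0],0]); S=a.mean(0)+.023*ex; print("rack socket",S, "socket px est",proj(m1,S))
b=screw(i2,m2,[(272,187),(363,187),(360,273),(274,273)],th=150)
C=b.mean(0); e1=(b[1]-b[0]+b[2]-b[3]); e2=b[0]-b[3]+b[1]-b[2]
print("C",C,np.arctan2(e1[1],e1[0]),np.arctan2(e2[1],e2[0]),[np.linalg.norm(b[i]-b[i-1]) for i in range(4)],np.linalg.norm(b[0]-b[2]),np.linalg.norm(b[1]-b[3]))
E
```

```text
t 13.2 p [0.5256 0.2353 0.1748] yaw 1.9931 tilt z [-0.0036 -0.0015 -1.    ] F [ 0.58  0.05 -3.23] M [-0.002  0.011  0.022] gap 0.0498 j [ 0.28  0.34 -0.06  1.18 -0.   -0.14]
t 13.25 p [0.5259 0.2344 0.1751] yaw 1.9915 tilt z [-0.0033 -0.0014 -1.    ] F [-0.24 -0.34 -3.48] M [ 0.003  0.02  -0.048] gap 0.05 j [ 0.28  0.34 -0.06  1.18 -0.   -0.14]
(np.float64(103.6), np.float64(196.3)) 159 [ 0.5061 -0.2579  0.042 ]
(np.float64(541.6), np.float64(197.5)) 158 [0.5187 0.0264 0.042 ]
L 0.2845595376746219 yaw -0.04401722480744318
rack socket [ 0.53538845 -0.1167624   0.042     ] socket px est (np.float64(322.16759724870377), np.float64(231.1391079888664))
(np.float64(273.5), np.float64(186.8)) 149 [0.5086 0.192  0.042 ]
(np.float64(364.9), np.float64(187.6)) 170 [0.4851 0.2456 0.042 ]
(np.float64(361.8), np.float64(273.6)) 153 [0.5387 0.2692 0.042 ]
(np.float64(275.7), np.float64(272.8)) 112 [0.5621 0.2155 0.042 ]
C [0.52365723 0.23057871 0.042     ] 1.9832939680623134 -2.72671184118304 [np.float64(0.05844440380604858), np.float64(0.05849179642762194), np.float64(0.05854721360638435), np.float64(0.05852662070133193)] 0.08283355103517773 0.08263637936573492
```

View pics/w13.png

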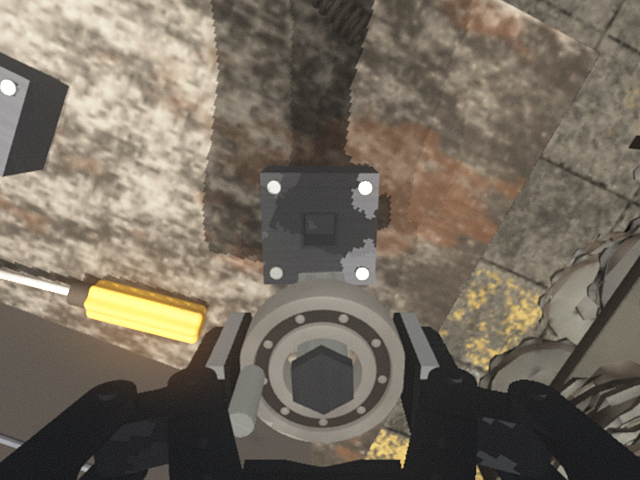

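Both cameras give the same rack-to-reject offset: (−0.0117, 0.3474) from the wrist and (−0.0118, 0.3477) from the top. The target TCP is about (0.5226, 0.2325) with yaw 1.988.

```bash
python3 -c "
from h import *
st();goto([.5226,.2325,.092],1.988)"
```

```text
t 13.25 p [0.5259 0.2344 0.1751] yaw 1.9915 tilt z [-0.0033 -0.0014 -1.    ] F [-0.24 -0.34 -3.48] M [ 0.003  0.02  -0.048] gap 0.05 j [ 0.28  0.34 -0.06  1.18 -0.   -0.14]
shift [-0.0004 -0.0035  0.0832] turn [-0.0036 -0.      0.0035]
```

Emit:
{"method": "carry_out", "body": {
  "plan": [
    {"x": -0.0004,"y": -0.0035,"z": 0.03,"ax": -0.0036,"ay": 0,"az": 0.0035,"hand": 0.3},
    {"x": -0.0004,"y": -0.0035,"z": 0.06,"ax": -0.0036,"ay": 0,"az": 0.0035,"hand": 0.3},
    {"x": -0.0004,"y": -0.0035,"z": 0.075,"ax": -0.0036,"ay": 0,"az": 0.0035,"hand": 0.3},
    {"x": -0.0004,"y": -0.0035,"z": 0.083,"ax": -0.0036,"ay": 0,"az": 0.0035,"hand": 0.3},
    {"x": -0.0004,"y": -0.0035,"z": 0.083,"ax": -0.0036,"ay": 0,"az": 0.0035,"hand": 0.3},
    {"x": -0.0004,"y": -0.0035,"z": 0.083,"ax": -0.0036,"ay": 0,"az": 0.0035,"hand": 0.3},
    {"x": -0.0004,"y": -0.0035,"z": 0.083,"ax": -0.0036,"ay": 0,"az": 0.0035,"hand": 0.3},
    {"x": -0.0004,"y": -0.0035,"z": 0.083,"ax": -0.0036,"ay": 0,"az": 0.0035,"hand": 0.3}
  ]
}}

```text
clock: 13.92
tcp_pos: [0.5239, 0.2326, 0.0937]
orientation: [0.001, 0.546, 0.838, 0.001]
wrist_force: [-0.3, 0.2, -3.2]
finger_gap: 0.0503
```

```bash
python3 -c "
from h import *
st();shot('w14');m,im=shot('s14','scene');st();goto([.5226,.2325,.092],1.988)
cv2.imwrite('pics/s14z.png',cv2.resize(im[250:390,140:300],None,fx=5,fy=4.2,interpolation=2))"
```

```text
t 13.92 p [0.5239 0.2326 0.0937] yaw 1.9875 tilt z [ 2.8e-03  9.0e-04 -1.0e+00] F [-0.26  0.22 -3.19] M [ 0.053 -0.022  0.01 ] gap 0.0503 j [ 0.28  0.38 -0.2   0.98  0.   -0.14]
t 14.02 p [0.5236 0.2327 0.0935] yaw 1.9879 tilt z [ 2.3e-03  7.0e-04 -1.0e+00] F [ 0.21  0.85 -3.84] M [ 0.059 -0.011  0.007] gap 0.0502 j [ 0.28  0.38 -0.2   0.98  0.   -0.14]
shift [ 0.0002 -0.001   0.0015] turn [ 0.0024  0.0003 -0.0001]
```

View pics/s14z.png

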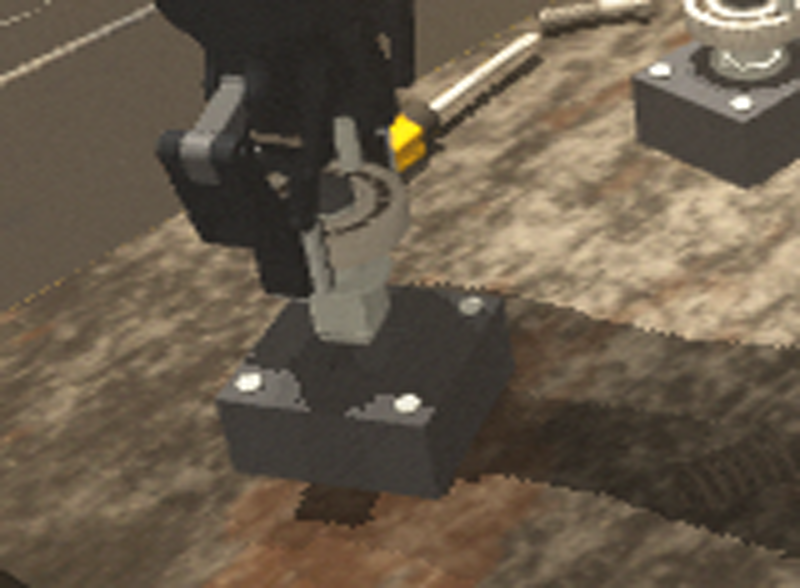

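View pics/w14.png

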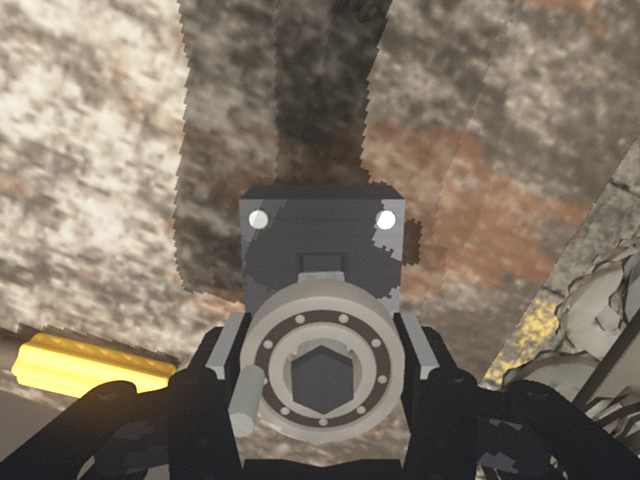

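The socket (columns 302–345 in the wrist view) lines up with the bearing axis at column 322, and the foot is square above the mouth. I'll lower gently.

Emit:
{"method": "carry_out", "body": {
  "plan": [
    {"x": 0.0002,"y": -0.001,"z": 0.003,"ax": 0.0024,"ay": 0,"az": 0,"hand": 0.3},
    {"x": 0.0002,"y": -0.001,"z": 0.006,"ax": 0.0024,"ay": 0,"az": 0,"hand": 0.3},
    {"x": 0.0002,"y": -0.001,"z": 0.009,"ax": 0.0024,"ay": 0,"az": 0,"hand": 0.3},
    {"x": 0.0002,"y": -0.001,"z": 0.012,"ax": 0.0024,"ay": 0,"az": 0,"hand": 0.3},
    {"x": 0.0002,"y": -0.001,"z": 0.014,"ax": 0.0024,"ay": 0,"az": 0,"hand": 0.3},
    {"x": 0.0002,"y": -0.001,"z": 0.014,"ax": 0.0024,"ay": 0,"az": 0,"hand": 0.3}
  ]
}}

```text
clock: 14.52
tcp_pos: [0.522, 0.2324, 0.0786]
orientation: [-0.0, 0.545, 0.838, -0.001]
wrist_force: [0.1, 0.7, -3.1]
finger_gap: 0.05
```

```bash
python3 -c "
from h import *
st();goto([.5226,.2325,.075],1.988)"
```

```text
t 14.52 p [0.522  0.2324 0.0786] yaw 1.9881 tilt z [-1.3e-03 -7.0e-04 -1.0e+00] F [ 0.15  0.71 -3.12] M [-0.012  0.071  0.006] gap 0.05 j [ 0.28  0.4  -0.22  0.95 -0.   -0.14]
shift [-0.0002  0.0006  0.0036] turn [-0.0014  0.0001  0.0001]
```

The foot is about 5 mm in with no contact force. I'll continue.

Emit:
{"method": "carry_out", "body": {
  "plan": [
    {"x": 0,"y": 0.0003,"z": 0.003,"ax": -0.0014,"ay": 0,"az": 0,"hand": 0.3},
    {"x": 0,"y": 0.0003,"z": 0.006,"ax": -0.0014,"ay": 0,"az": 0,"hand": 0.3},
    {"x": 0,"y": 0.0003,"z": 0.009,"ax": -0.0014,"ay": 0,"az": 0,"hand": 0.3},
    {"x": 0,"y": 0.0003,"z": 0.012,"ax": -0.0014,"ay": 0,"az": 0,"hand": 0.3},
    {"x": 0,"y": 0.0003,"z": 0.012,"ax": -0.0014,"ay": 0,"az": 0,"hand": 0.3}
  ]
}}

```text
clock: 14.93
tcp_pos: [0.5222, 0.2322, 0.0659]
orientation: [0.0, 0.545, 0.838, -0.0]
wrist_force: [1.5, -0.9, -5.0]
finger_gap: 0.0501
```

```bash
python3 -c "
from h import *
st()"
```

```text
t 14.93 p [0.5222 0.2322 0.0659] yaw 1.9878 tilt z [-4.e-04 -7.e-04 -1.e+00] F [ 1.48 -0.91 -5.  ] M [-0.337 -0.191  0.012] gap 0.0501 j [ 0.28  0.41 -0.24  0.92 -0.   -0.14]
```

Emit:
{"method": "carry_out", "body": {
  "plan": [
    {"x": 0,"y": 0,"z": 0.0025,"ax": 0,"ay": 0,"az": 0,"hand": 0.3},
    {"x": 0,"y": 0,"z": 0.005,"ax": 0,"ay": 0,"az": 0,"hand": 0.3},
    {"x": 0,"y": 0,"z": 0.0075,"ax": 0,"ay": 0,"az": 0,"hand": 0.3},
    {"x": 0,"y": 0,"z": 0.0095,"ax": 0,"ay": 0,"az": 0,"hand": 0.3},
    {"x": 0,"y": 0,"z": 0.0105,"ax": 0,"ay": 0,"az": 0,"hand": 0.3},
    {"x": 0,"y": 0,"z": 0.0105,"ax": 0,"ay": 0,"az": 0,"hand": 0.3}
  ]
}}

```text
clock: 15.43
tcp_pos: [0.5221, 0.2321, 0.0551]
orientation: [-0.0, 0.545, 0.838, -0.001]
wrist_force: [0.5, -1.6, -3.8]
finger_gap: 0.0502
```

```bash
python3 -c "
from h import *
st()"
```

```text
t 15.43 p [0.5221 0.2321 0.0551] yaw 1.9877 tilt z [-7.e-04 -9.e-04 -1.e+00] F [ 0.46 -1.6  -3.78] M [-0.316 -0.175 -0.029] gap 0.0502 j [ 0.28  0.42 -0.25  0.9  -0.   -0.14]
```

Emit:
{"method": "carry_out", "body": {
  "plan": [
    {"x": 0,"y": 0,"z": 0.001,"ax": 0,"ay": 0,"az": 0,"hand": 0.3},
    {"x": 0,"y": 0,"z": 0.002,"ax": 0,"ay": 0,"az": 0,"hand": 0.3},
    {"x": 0,"y": 0,"z": 0.0025,"ax": 0,"ay": 0,"az": 0,"hand": 0.3},
    {"x": 0,"y": 0,"z": 0.0025,"ax": 0,"ay": 0,"az": 0,"hand": 0.3}
  ]
}}

```text
clock: 15.77
tcp_pos: [0.5223, 0.2321, 0.0535]
orientation: [0.0, 0.545, 0.838, -0.0]
wrist_force: [-0.6, -1.9, 3.8]
finger_gap: 0.0501
```

```bash
python3 -c "
from h import *
st()"
```

```text
t 15.77 p [0.5223 0.2321 0.0535] yaw 1.9877 tilt z [ 2.e-04 -7.e-04 -1.e+00] F [-0.63 -1.94  3.77] M [-0.383  0.264  0.024] gap 0.0501 j [ 0.28  0.42 -0.25  0.9  -0.   -0.14]
```

The flange has made contact: Fz went from −3.8 to +3.8 N at z = 0.0535, the same height as when I gripped it seated. I'll press down 1 mm more, then release.

Emit:
{"method": "carry_out", "body": {
  "plan": [
    {"x": 0,"y": 0,"z": 0.001,"ax": 0,"ay": 0,"az": 0,"hand": 0.3},
    {"x": 0,"y": 0,"z": 0.001,"ax": 0,"ay": 0,"az": 0,"hand": 0.3},
    {"x": 0,"y": 0,"z": 0.0,"ax": 0,"ay": 0,"az": 0,"hand": 1},
    {"x": 0,"y": 0,"z": 0.0,"ax": 0,"ay": 0,"az": 0,"hand": 1},
    {"x": 0,"y": 0,"z": 0.0,"ax": 0,"ay": 0,"az": 0,"hand": 1},
    {"x": 0,"y": 0,"z": 0.0,"ax": 0,"ay": 0,"az": 0,"hand": 1},
    {"x": 0,"y": 0,"z": 0.0,"ax": 0,"ay": 0,"az": 0,"hand": 1},
    {"x": 0,"y": 0,"z": 0.0,"ax": 0,"ay": 0,"az": 0,"hand": 1}
  ]
}}

```text
clock: 16.43
tcp_pos: [0.5223, 0.2322, 0.0534]
orientation: [0.0, 0.545, 0.838, -0.0]
wrist_force: [-0.5, 1.1, -0.3]
finger_gap: 0.0851
```

Emit:
{"method": "carry_out", "body": {
  "plan": [
    {"x": 0,"y": 0,"z": -0.03,"ax": 0,"ay": 0,"az": 0,"hand": 1},
    {"x": 0,"y": 0,"z": -0.06,"ax": 0,"ay": 0,"az": 0,"hand": 1},
    {"x": 0,"y": 0,"z": -0.09,"ax": 0,"ay": 0,"az": 0,"hand": 1},
    {"x": 0,"y": 0,"z": -0.12,"ax": 0,"ay": 0,"az": 0,"hand": 1},
    {"x": 0,"y": 0,"z": -0.12,"ax": 0,"ay": 0,"az": 0,"hand": 1},
    {"x": 0,"y": 0,"z": -0.12,"ax": 0,"ay": 0,"az": 0,"hand": 1},
    {"x": 0,"y": 0,"z": -0.12,"ax": 0,"ay": 0,"az": 0,"hand": 1}
  ]
}}

```text
clock: 17.02
tcp_pos: [0.522, 0.2323, 0.1729]
orientation: [0.0, 0.545, 0.838, -0.0]
wrist_force: [-0.6, -0.3, -0.0]
finger_gap: 0.0853
```

```bash
python3 -c "
from h import *
st();m,a=shot('w15');ms,im=shot('s15','scene');shot('t15','top');st()
print(proj(m,(.5238,.2350,.088)),proj(ms,(.5238,.2350,.081)),proj(ms,(.5238,.2350,.088)))
cv2.imwrite('pics/s15z.png',cv2.resize(im[210:390,140:380],None,fx=3.3,fy=3.3,interpolation=2))"
```

```text
t 17.02 p [0.522  0.2323 0.1729] yaw 1.9879 tilt z [-4.e-04 -7.e-04 -1.e+00] F [-0.57 -0.31 -0.04] M [-0.012  0.03   0.01 ] gap 0.0853 j [ 0.28  0.33 -0.08  1.17 -0.   -0.14]
t 17.17 p [0.5212 0.232  0.1717] yaw 1.9878 tilt z [-0.0029 -0.0015 -1.    ] F [ 0.79  0.6  -0.1 ] M [-0.01  -0.015  0.008] gap 0.0855 j [ 0.28  0.33 -0.08  1.17 -0.   -0.14]
(np.float64(327.94185589934483), np.float64(263.6290776793326)) (np.float64(206.67628250143736), np.float64(315.317238992569)) (np.float64(206.09039652406216), np.float64(312.20392400893536))
```

View pics/w15.png

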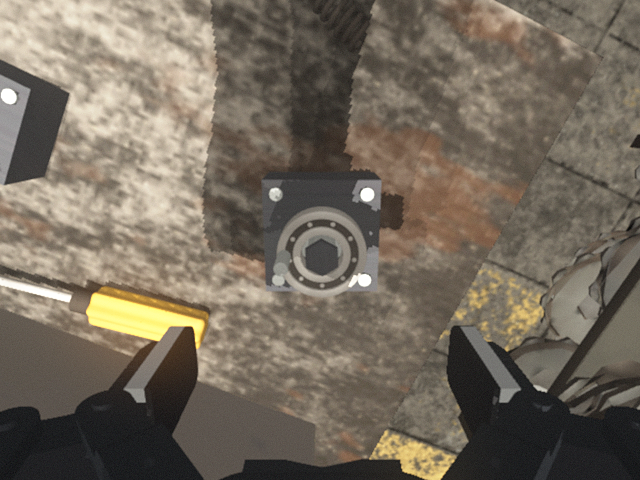

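View pics/s15z.png

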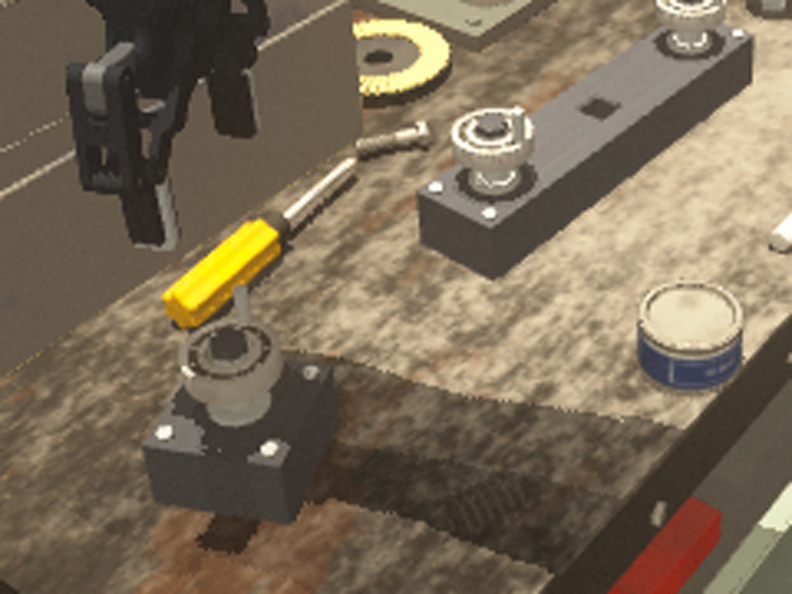

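View pics/t15.png

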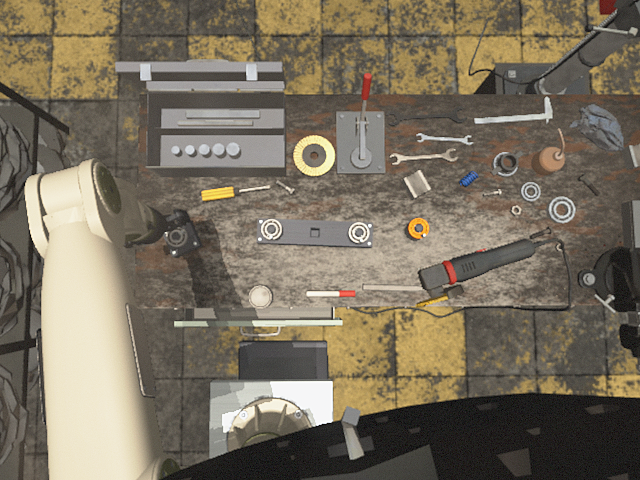

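The bearing sits centred in the reject block with its pin still turned, at (281,265) in the wrist view. The other two are in the rack with their pins at the front. I'll check the seating height numerically and zoom in on the flange.

```bash
python3 -c "
from h import *
im=cv2.imread('pics/s15.png')
a=cv2.resize(im[295:370,180:250],None,fx=7,fy=7,interpolation=2);b=cv2.resize(im[235:300,262:332],None,fx=5.5,fy=5.5,interpolation=2)
h=max(a.shape[0],b.shape[0]);o=np.zeros((h,800,3),np.uint8);a=a[:,:410];o[:a.shape[0],:a.shape[1]]=a;o[:b.shape[0],415:415+b.shape[1]]=b[:,:385];cv2.imwrite('pics/cmp.png',o)"
```

```text
(no output)
```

View pics/cmp.png

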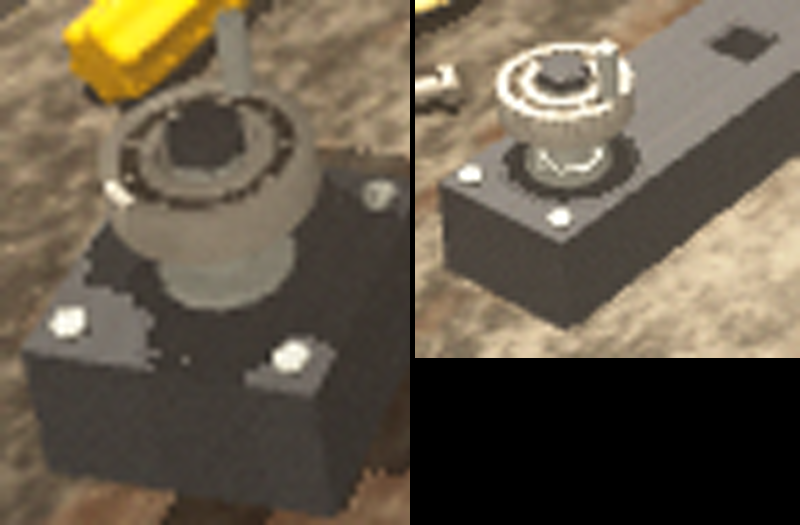

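The flange sits flush on the reject block with no visible gap, like the seated one in the rack. Handing in.

```bash
python3 -c "
from h import *
st();print(env.hand_in())"
```

```text
t 17.17 p [0.5212 0.232  0.1717] yaw 1.9878 tilt z [-0.0029 -0.0015 -1.    ] F [ 0.79  0.6  -0.1 ] M [-0.01  -0.015  0.008] gap 0.0855 j [ 0.28  0.33 -0.08  1.17 -0.   -0.14]
the job is handed in; nothing more can be done
None
```

The stiff bearing was the middle one. It is now seated in the reject block, still turned about a quarter turn, and the job was handed in at 17.2 s.

- **Finding it:** I turned the right-hand ring first; it dragged only about 0.05–0.07 N·m and sprang back when released. The middle ring dragged about 0.31 N·m while turning. After release its pin did not move for over 2 s. I did not test the left one.
- **Seating:** The shank went in with side forces under 2 N. The flange touched down at the same gripper height (53.5 mm) as when I gripped it in the rack.
- **Last checks:** After release and retreat, the pictures showed:
  - the flange flush on the block and the pin still turned;
  - the other two bearings in the rack with their pins at the front;
  - the loose items where they were, with the bolt and spring seen only partly.
- **Disagreements:** The wrist camera's absolute y readings were about 4 mm off from the top camera's. Both agreed on the rack-to-reject offset to about 0.3 mm, so I used that. Seating depth was judged only from gripper height, contact force and the pictures; I did not read the force during the final 1 mm press.

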